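# Bring the dish under the viewer and hold its shutter open

### The job

Turn the black handwheel of the slide stage until the small dish on its carriage sits centred under the viewer's lens. Then turn the spring-return shutter dial on the control box clockwise, past its first two notches to the third (the mark with three pips), and hold it there against its spring: finish while still holding it, because it springs back when let go. Move the dish only by the handwheel, never by pushing its carriage, and leave the viewer and the loose things on the bench alone.

Things in the scene. Friction and masses are not known exactly. Their poses are not given: they have to be found in the camera images.
- stage: Slide stage fixed to the bench: white base plate 110 x 360 x 24 mm with two steel rails along its y axis. Origin at the centre of its underside on the bench. Its y axis runs from the handwheel end (y = -125 mm) toward the viewer; the carriage moves along +y.
- handwheel (a joint): Angle of the handwheel, rad: 0 at the start, range -0.1 to 4.3, grows counter-clockwise seen from above. A rack and pinion moves the carriage 22 mm toward the stage's +y for each rad. Friction of about 0.1 N m keeps it where it is left. The dish needs about 2 to 3.5 rad, so the wheel usually takes two or three grasps.
- wheel_grip (a point): Point on the handwheel's upright axis, 84 mm above the bench, at the height to grip. The black wheel (diameter 103 mm, rim and hub 44 to 57 mm above the bench) carries a raised black finger bar across its hub, 64 mm long, 16 mm thick, between 60 and 98 mm above the bench (this point is 14 mm below its top). The frame turns with the wheel: its x axis runs along the bar, y across it, z up.
- carriage: Aluminium carriage plate 88 x 84 x 10 mm on the rails, with a black index tab at the middle of its edge facing the robot side (-x). Origin at the centre of its underside, 38 mm above the bench. It holds the dish, which is fixed to it. Not to be touched.
- dish_centre (a point): Centre of the clear round dish (diameter 58 mm) on the carriage, at the dish's top, 61 mm above the bench.
- viewer: Fixed gantry straddling the stage: two aluminium columns 88 mm before and behind the middle, a crossbeam up to 143 mm above the bench and an upright black lens barrel, top 182 mm above the bench. Origin on the bench under the lens axis, axes parallel to the stage's. The front column stands level with the lens along the stage, so that the carriage's index tab is opposite it when the dish is centred. Not to be touched.
- lens (a point): Centre of the lens's lower face, 85 mm above the bench; the dish's centre has to come straight below it.
- control_box: Fixed white control box 120 x 120 mm, top 48 mm above the bench, with the shutter dial in the middle of its top. Origin at the centre of its underside.
- shutter_dial (a joint): Angle of the shutter dial, rad: 0 at rest, grows clockwise seen from above, stop at 1.30. Notches, felt as slight clicks, at 0.40 (one pip), 0.80 (two pips) and 1.20 (three pips). A spring turns it back to 0 from anywhere, over the notches: about 0.06 N m at rest, rising to 0.16 N m at the third notch, with the clicks adding or taking up to 0.05 N m.
- dial_grip (a point): Point on the dial's upright axis, 86 mm above the bench, at the height to grip. The dial is a grey disc of diameter 62 mm, 51 to 59 mm above the bench, with a black grip bar across it, 56 mm long, 14 mm thick, up to 100 mm above the bench (14 mm above this point); a white line marks the pointing end. The frame turns with the dial: its x axis runs along the bar to the pointing end, y across it, z up.
- marker: Loose marker pen, 133 mm long, 13 mm thick, lying on the bench between stage and box. Leave alone.
- bench_timer: Loose bench timer, 68 x 68 x 19 mm, on the bench. Leave alone.
- vial_0: Loose capped vial, diameter 15 mm, 31 mm tall, standing on the right. Leave alone.
- vial_1: Another such vial. Leave alone.
- vial_2: Another such vial. Leave alone.

How it is judged:
On the way, in this order (a step that is already met when the one before it is completed fails the run):
1. the dish stands centred under the lens (within 6 mm) and the dial is still at rest (horizontal distance between dish_centre and lens below 0.006 m and value of joint shutter_dial below 0.2 rad), for 0.3 s.
2. the dial is held at its third notch with the dish under the lens (horizontal distance between dish_centre and lens below 0.006 m and value of joint shutter_dial above 1.08 rad), for 0.5 s.
At the end, for the whole second after the job is handed in: The dish's centre is within 6 mm of the lens axis, and the robot, in contact with the dial (more than 1 N), holds it still at the third notch (joint above 1.08 rad: within 0.12 rad of the notch, or on as far as the stop at 1.30) (all of step 2 and velocity of joint shutter_dial between -0.2 and 0.2 rad/s and contact force between any of the fingers, the arm and control_box above 1 N); the arm keeps its last pose, push and grip.
It fails at once if the carriage or its dish, or the viewer, is touched by the robot (more than 1 N) (contact force between any of the fingers, the arm and carriage above 1 N or contact force between any of the fingers, the arm and viewer above 1 N).
It fails at once if a loose thing on the bench is moved more than 30 mm (distance of any of marker, bench_timer, vial_0, vial_1, vial_2 from where it was at the start of the episode above 0.03 m).
It also fails if it takes over 72 s, if anything falls off the work surface, if the arm or the gripper's body presses on something with over 40 N, if the wrist force passes 120 N, or if a joint passes its speed limit or range.

### The arm

A 6-joint arm with a two-finger parallel gripper is mounted at the origin on a cart in front of the work surface, level with it; the furniture and walls round the work are solid. World frame = base frame: x ahead of the robot, y to its left, z up, the work surface at z = 0. Lengths are in m, angles in rad, forces in N, time in s.
With the tool pointing down it reaches from about 0.275 to 1 m from the base axis. Payload 8.4 kg.
Tool frame: the origin (TCP) lies on the centre line of the jaws, within the pads' length; the fingertips stand 17 mm ahead of it and the grasp point (between the pads) lies 2 mm behind it (bot.tcp_to_tips is the z of the fingertips in the tool frame, in m); z points along the fingers, y is the line along which they close (so a half turn about z gives the same grasp; the last joint's range is limited). The gripper opens to 85 mm and grips with 20 to 120 N. Pads are 22 mm wide; open, the fingers measure 114 mm over their backs; the gripper's body (76 mm by 85 mm) begins 54 mm behind the grasp point. The pads swing forward as they close: fully open they stand 13 mm farther back than shut.
Start: joints at [-1.262, 0.353, 1.633, -0, 1.155, -0.002], TCP at [0.191, -0.595, 0.248] pointing down, gripper open.
Joint ranges: [-2.63, 2.63], [-0.92, 2.1], [0.06, 2.66], [-1.3, 4.44], [0, 2.69], [-3.02, 3.02]. Speed limits (rad/s): [2.22, 2.22, 2.79, 3.14, 3.14, 3.14].

### API

Orientations are given as a unit quaternion [x, y, z, w].
In Python, from workcell import bot, hand, kinematics, get_obs, vision, hand_in gives the robot as it stands. The module is installed in compiled form; this text tells all that it offers. Calls block until the motion is done:
- bot.reach(position, orientation): joint-space move of the TCP to a pose.
- bot.servo_line(position, ori=None, velocity=0.15): straight line of the TCP; ori=None keeps the orientation; velocity is the mean speed in m/s.
- bot.goto_joints(angles): joint-space move.
- hand.move_gripper(opening, strength=None): finger opening in m; strength is the grip in N (None keeps the last); returns when the fingers have stopped.
- bot.dwell(seconds).
- kinematics.solve_ik(position, orientation): joint angles nearest the present ones, or None.
- get_obs(): the state.
- vision.read_camera(name): name is "scene" or "top" or "wrist"; returns a dict with "frame" (400x640x3 uint8, red, green, blue), "intrinsics" (3x3 intrinsics, pixels), "view" (4x4, takes a point from world to camera coordinates). Camera axes: x right, y down, z forward; pixel columns grow to the right and rows downward; lengths in m; the calibration is good to about 2 mm. A picture is of the moment at which its call begins. There is no depth.
A pose or a line that the arm cannot do raises bot.IKError and nothing moves.
- hand_in(): hands the job in; it is judged then, once.
The state is a dict: "time_s": time; "joint_pos": joint angles; "joint_vel": joint speeds; "joint_efforts": joint torques, N m; "position": TCP position; "orientation": TCP orientation; "wrist_force": force on the tool from outside, world axes, zero at the start; "ft_torque": the same for the moment, N m; "gripper_width": finger opening in m; "grip_force": force on a finger pad.
Only numpy, scipy, OpenCV 4.12 (cv2) and the standard library are available. Lean on these libraries where they do the work, as an engineer would, in place of code of your own. Each camera call takes 0.05 s, during which the arm holds its last target. There are 200 camera calls.

## Working session

There is one attempt and no reset: what is moved stays moved. The work goes in short steps, each a Python script; the robot and the scene stay as the last script left them, time stands still between calls to the robot, and variables do not carry over. Pictures are saved under pics/ and viewed, at most 12 in all, crops included, and the job is handed in when it is done.

```bash
mkdir -p pics; python3 - <<'E'
from workcell import bot,hand,vision,get_obs
import cv2,numpy as np
for n in ("scene","top"):
    c=vision.read_camera(n); cv2.imwrite(f"pics/{n}0.png",c["frame"][:,:,::-1])
    print(n,c["intrinsics"].round(1).tolist(),c["view"].round(4).tolist())
print(get_obs())
E
```

```text
scene [[442.1, 0.0, 320.8], [0.0, 442.1, 196.4], [0.0, 0.0, 1.0]] [[-0.7699, -0.638, 0.0136, 0.3493], [-0.2746, 0.312, -0.9095, 0.2357], [0.5761, -0.704, -0.4154, 0.9359], [0.0, 0.0, 0.0, 1.0]]
top [[378.3, 0.0, 318.7], [0.0, 378.3, 191.2], [0.0, 0.0, 1.0]] [[-0.0076, -0.9999, 0.0082, -0.0877], [-0.9882, 0.0062, -0.153, 0.5272], [0.1529, -0.0093, -0.9882, 1.1247], [0.0, 0.0, 0.0, 1.0]]
{'time_s': 0.1, 'joint_pos': array([-1.26242270e+00,  3.53573089e-01,  1.63405412e+00,  7.46460482e-06,
        1.15519270e+00, -2.40715250e-03]), 'joint_vel': array([-0.00127103, -0.00068736, -0.00185456,  0.0013394 ,  0.00138197,
       -0.0001864 ]), 'joint_efforts': array([-1.81761707e-04, -6.06357837e+01, -3.42817354e+01,  4.42335227e-05,
        3.81630103e-03,  1.37214272e-05]), 'position': array([ 0.19100267, -0.59467866,  0.24764277]), 'orientation': array([ 9.87951235e-01,  1.54764277e-01, -9.01355503e-05, -6.06983399e-04]), 'wrist_force': array([ 0.71254902,  0.39319619, -0.1904141 ]), 'ft_torque': array([0.0699185 , 0.02822582, 0.04372709]), 'grip_force': 0.0, 'gripper_width': 0.08549911696253795}
```

View pics/top0.png

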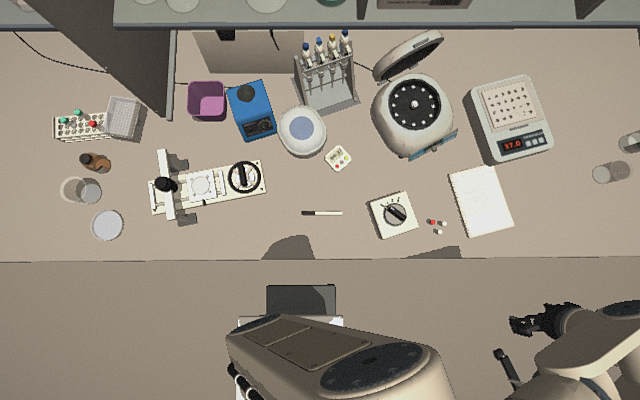

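View pics/scene0.png

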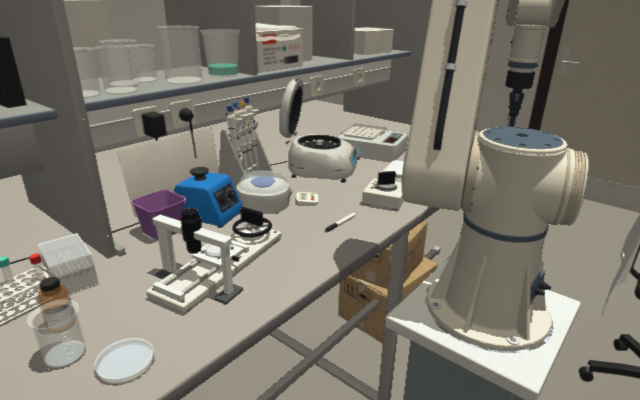

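The top view shows the wheel at about (245,177), the dish at (202,186), the lens barrel at (166,184) and the dial at (395,213). The scene view shows the same layout, with a shelf behind it. Next I'll enlarge the two work areas.

```bash
cat > h.py <<'E'
from workcell import bot,hand,kinematics,vision,get_obs,hand_in
import cv2,numpy as np
from scipy.spatial.transform import Rotation as R
def ray(c,u,v,z):
    K,V=c["intrinsics"],c["view"]; Rm,t=V[:3,:3],V[:3,3]
    o=-Rm.T@t; d=Rm.T@np.linalg.solve(K,[u,v,1.]); return o+d*(z-o[2])/d[2]
def proj(c,p):
    q=c["view"][:3,:3]@np.asarray(p)+c["view"][:3,3]; q=c["intrinsics"]@q; return q[:2]/q[2]
def down(yaw): # tool down, closing (y) axis along world heading yaw
    y=np.array([np.cos(yaw),np.sin(yaw),0]); z=np.array([0,0,-1.]); x=np.cross(y,z)
    return R.from_matrix(np.c_[x,y,z]).as_quat()
E
python3 - <<'E'
from h import *
c=vision.read_camera("top"); f=c["frame"][:,:,::-1]
a=cv2.resize(f[140:220,145:275],None,fx=6,fy=6,interpolation=cv2.INTER_CUBIC)
b=cv2.resize(f[180:250,360:450],None,fx=6,fy=6,interpolation=cv2.INTER_CUBIC)
o=np.zeros((600,800,3),np.uint8); 
cv2.imwrite("pics/a.png",a)
cv2.imwrite("pics/b.png",b)
for n,u,v,z in(("wheel",245,177,.057),("dish",202,186,.061),("lens",166,184,.182),("dial",395,213,.09)): print(n,ray(c,u,v,z))
E
```

```text
wheel [0.56943175 0.13334168 0.057     ]
dish [0.54170358 0.26190299 0.061     ]
lens [0.52711765 0.32256597 0.182     ]
dial [ 0.45303808 -0.31389919  0.09      ]
```

View pics/a.png

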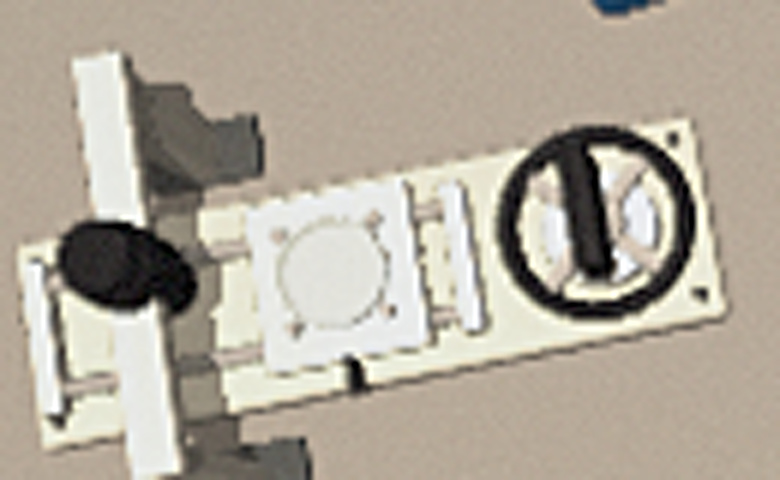

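View pics/b.png

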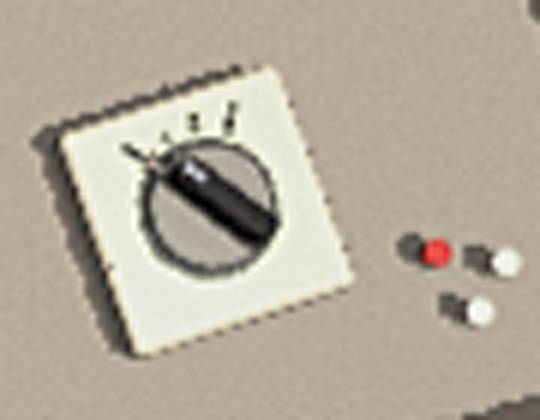

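Crop a shows the wheel rim centred at (597,222), the bar from (575,140) to (598,275), the dish at (332,273), the barrel top at (100,258) and the tab at (355,375). In crop b the dial bar points up-left at the rest mark, and the three-pip mark is at (230,118). I'll work out positions, then hover over the wheel and look with the wrist camera.

```bash
python3 - <<'E'
from h import *
c=vision.read_camera("top")
A=lambda x,y,z:ray(c,145+(x-2.5)/6,140+(y-2.5)/6,z)
B=lambda x,y,z:ray(c,360+(x-2.5)/6,180+(y-2.5)/6,z)
w=A(597,222,.057); print("wheel",w, "barmid",A(586,207,.098))
d=A(575,140,.098)-A(598,275,.098); byaw=np.arctan2(d[1],d[0]); print("bar yaw",byaw)
e=A(45,447,.024)-A(728,313,.024); print("stage +y dir",np.arctan2(e[1],e[0]), "from tab side; dish:",A(332,273,.061))
e2=A(332,273,.061)-w; print("wheel->dish",np.arctan2(e2[1],e2[0]),np.linalg.norm(e2[:2]))
l=A(100,258,.182); print("lens top",l,np.linalg.norm((l-w)[:2])); l2=l-w; print(np.arctan2(l2[1],l2[0]))
cs=[B(62,140,.048),B(270,66,.048),B(352,278,.048),B(138,353,.048)]; print("box",np.mean(cs,0))
d=B(185,165,.1)-B(262,235,.1); print("dial disc",B(211,206,.059),"bar yaw",np.arctan2(d[1],d[0]),B(225,202,.1))
# j6 options above wheel
q0=get_obs()["joint_pos"]
for p,y in((w,byaw),(np.mean(cs,0),np.arctan2(d[1],d[0]))):
  for k in(-1,1):
    print("ik",kinematics.solve_ik([p[0],p[1],.2],down(y+k*np.pi/2)))
q=kinematics.solve_ik([w[0],w[1],.24],down(byaw+np.pi/2))
bot.goto_joints(q); c=vision.read_camera("wrist"); cv2.imwrite("pics/w1.png",c["frame"][:,:,::-1])
o=get_obs();print(o["time_s"],o["position"],"proj wheel",proj(c,[w[0],w[1],.057]),"cam pos",-c["view"][:3,:3].T@c["view"][:3,3])
E
```

```text
wheel [0.57074292 0.13616332 0.057     ] barmid [0.57024238 0.13389825 0.098     ]
bar yaw 0.18770478777261307
stage +y dir 1.7613931948442891 from tab side; dish: [0.54455755 0.2683053  0.061     ]
wheel->dish 1.7664228669137423 0.13471144789066083
lens top [0.53108593 0.33557817 0.182     ] 0.20331984368269418
1.7671020256648826
box [ 0.45304024 -0.31909446  0.048     ]
dial disc [ 0.45321893 -0.31959805  0.059     ] bar yaw 0.8106235786643553 [ 0.45132014 -0.31781193  0.1       ]
ik [ 2.31637977e-01  3.44518851e-01  1.76299129e+00 -4.44089210e-16
  1.03408252e+00  1.61472952e+00]
ik [ 2.31637977e-01  3.44518851e-01  1.76299129e+00 -4.44089210e-16
  1.03408252e+00 -1.52686314e+00]
ik [-6.16339846e-01  2.96512744e-01  1.83294071e+00 -4.44089210e-16
  1.01213920e+00  1.43832902e-01]
ik [-6.16339846e-01  2.96512744e-01  1.83294071e+00 -4.44089210e-16
  1.01213920e+00 -2.99775975e+00]
3.15 [0.57092219 0.13550876 0.23999474] proj wheel [322.36947192 181.42634502] cam pos [0.49683574 0.1220877  0.36636435]
```

View pics/w1.png

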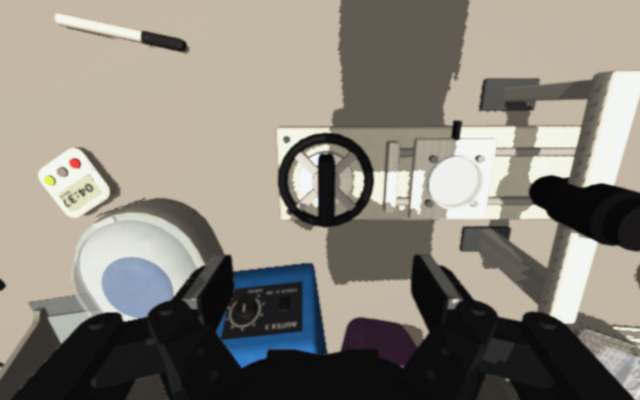

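The wrist view shows the rim spanning columns 279–374, so its centre is about (326,181). The bar is at column 326, the dish at (455,181), and the lens barrel's lower end is near (545,190). That matches the top view within about 3 mm. I'll refine with these, grip, and turn in one grasp using joint 6, whose range is enough.

```bash
python3 - <<'E'
from h import *
c=vision.read_camera("wrist"); g=cv2.cvtColor(c["frame"],cv2.COLOR_RGB2GRAY)
m=(g<60).astype(np.uint8); m[:, :270]=0; m[:,382:]=0; m[:125]=0; m[235:]=0
cn,_=cv2.findContours(m,cv2.RETR_EXTERNAL,cv2.CHAIN_APPROX_NONE); k=max(cn,key=cv2.contourArea)
el=cv2.fitEllipse(cv2.convexHull(k)); print(el); w=ray(c,*el[0],.057); print("wheel",w)
a,b=ray(c,326.5,155,.098),ray(c,326.5,226,.098); d=a-b; print("bar yaw",np.arctan2(d[1],d[0]),(a+b)/2,np.linalg.norm(d))
for u,v,z in((455,181,.061),(545,190,.085)): print(ray(c,u,v,z))
from scipy.spatial.transform import Rotation as R
q=get_obs()["joint_pos"]; print(q)
for y in(.0,.2): print(kinematics.solve_ik([.57,.136,.24],down(y+np.pi/2))[5])
E
```

```text
((325.446044921875, 179.873779296875), (93.0008544921875, 94.84981536865234), 56.85304641723633)
wheel [0.56851082 0.13902679 0.057     ]
bar yaw -2.9511981103639955 [0.56977306 0.13982613 0.098     ] 0.06719959314512743
[0.54410288 0.26986553 0.061     ]
[0.53293764 0.3454827  0.085     ]
[ 2.30634099e-01  3.02136950e-01  1.72578402e+00 -1.03118758e-04
  1.11368136e+00 -1.52671872e+00]
-1.3391385674189416
-1.5391385674189413
```

```bash
python3 - <<'E'
from h import *
x,y,yaw=.5695,.138,.189
bot.goto_joints(kinematics.solve_ik([x,y,.2],down(yaw-np.pi/2)))
q=get_obs()["joint_pos"]; print("j6",q[5])
bot.servo_line([x,y,.082])
hand.move_gripper(.0,40)
o=get_obs(); print(o["time_s"],o["gripper_width"],o["grip_force"],o["wrist_force"],o["ft_torque"],o["position"])
for s in(-.6,-.8,-.8):
    q=get_obs()["joint_pos"]; q[5]+=s; bot.goto_joints(q)
    o=get_obs(); print(o["time_s"],o["joint_pos"][5],o["wrist_force"],o["ft_torque"],o["position"])
for n in("top","wrist"):
    c=vision.read_camera(n); cv2.imwrite(f"pics/{n}2.png",c["frame"][:,:,::-1])
f=cv2.imread("pics/top2.png"); t=cv2.resize(f[140:220,145:275],(650,400),interpolation=cv2.INTER_CUBIC)
f=cv2.imread("pics/wrist2.png"); f=f if 0 else cv2.resize(f,(320,200)); cv2.imwrite("pics/c2.png",np.vstack([t,np.hstack([f,np.zeros((200,330,3),np.uint8)])]))
E
```

```text
j6 1.61650376477028
7.4167 0.015842658473358112 41.26545488834381 [-1.84431884  5.12379127  3.69705742] [0.5143693  0.31513547 0.08751032] [0.56946693 0.13869705 0.08238727]
8.0417 1.0168332871255277 [ 2.44198974 -4.31140575 -1.32021037] [-0.89274472 -0.40324019  0.11189234] [0.56991979 0.1378927  0.08240701]
8.825 0.21697859486297263 [ 5.38052225 -3.98022964 -3.58337256] [-0.59605417 -0.79171506  0.09126591] [0.57123157 0.13739182 0.08242681]
9.6083 -0.5829138756121408 [ 5.71426977  2.35642809 -5.27529554] [ 0.42751072 -0.52069456  0.0909861 ] [0.57252115 0.13788226 0.08244949]
```

View pics/c2.png

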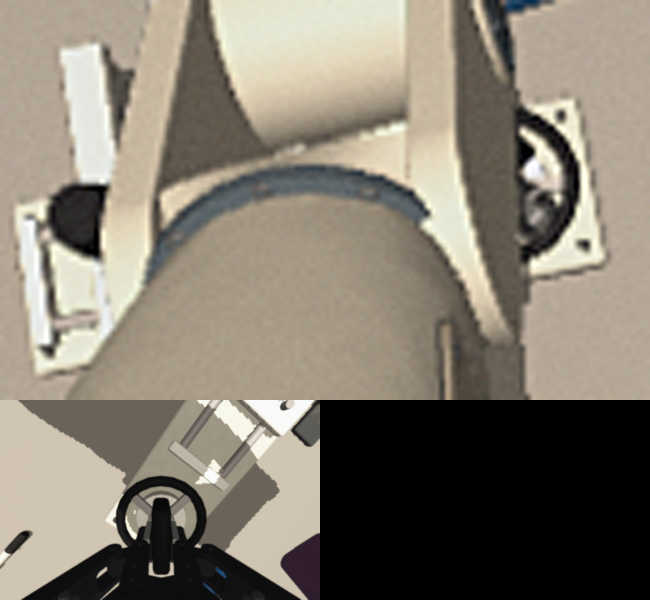

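The first crop shows the arm covering the dish from above. The wrist view shows the wheel held and turned, and the carriage has moved off. I'll turn another 0.6 rad and use the scene camera.

```bash
python3 - <<'E'
from h import *
q=get_obs()["joint_pos"]; q[5]-=.6; bot.goto_joints(q)
o=get_obs(); print(o["time_s"],o["joint_pos"][5],o["wrist_force"])
c=vision.read_camera("scene"); cv2.imwrite("pics/s3.png",cv2.resize(c["frame"][195:315,140:290,::-1],None,fx=5,fy=5,interpolation=cv2.INTER_CUBIC))
E
```

```text
10.3333 -1.1827979970239328 [ 2.4854136   5.95838479 -3.22938843]
```

View pics/s3.png

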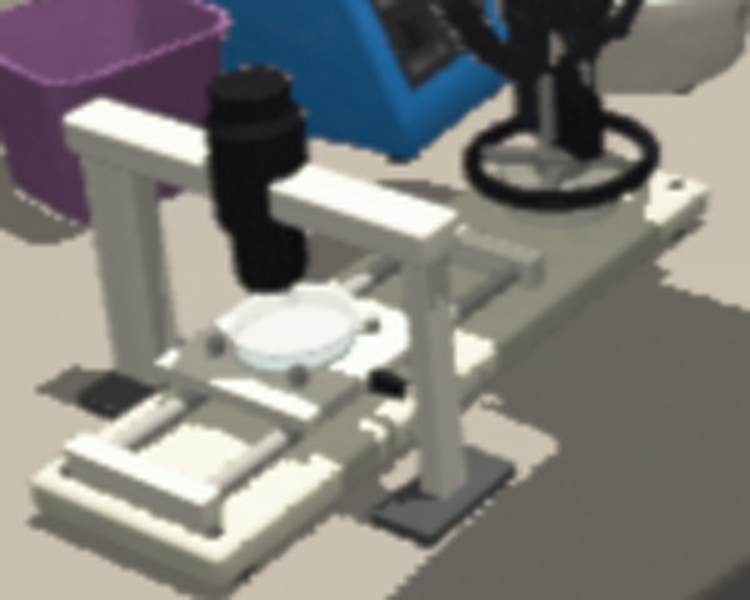

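In this crop the dish rim's centre is about (296,320), the lens's lower face about (270,277) and the barrel top about (250,88). The tab is at (388,383) and the front column's foot is at (443,500). Casting those rays:

```bash
python3 - <<'E'
from h import *
c=vision.read_camera("scene")
S=lambda x,y,z:ray(c,140+(x-2)/5,195+(y-2)/5,z)
t=1.766; e=np.array([np.cos(t),np.sin(t)]); n=np.array([-e[1],e[0]]); w=np.array([.5695,.138])
for k,x,y,z in(("dish",296,320,.061),("lens",270,277,.085),("barreltop",250,88,.182),("foot",443,500,.008),("tab",388,385,.043)):
    p=S(x,y,z)[:2]; print(k,p,"along",(p-w)@e,"across",(p-w)@n)
E
```

```text
dish [0.53130482 0.33253097] along 0.19824505305514298 across -0.00026267719350346754
lens [0.53567655 0.34011356] along 0.20483566927689129 across -0.0060221431324870645
barreltop [0.52703107 0.3440248 ] along 0.21034955631999577 across 0.0017004942874012925
foot [0.43843233 0.33106618] along 0.21482222199524567 across 0.09113011124438218
tab [0.48232212 0.32221211] along 0.19762316342769576 across 0.049791268730989054
```

```bash
python3 - <<'E'
from h import *
q=get_obs()["joint_pos"]; q[5]-=.4; bot.goto_joints(q)
c=vision.read_camera("scene"); s=cv2.resize(c["frame"][230:300,165:255,::-1],(540,420),interpolation=cv2.INTER_CUBIC)
hand.move_gripper(.07); o=get_obs(); p=o["position"]
bot.servo_line([p[0],p[1],.23])
# side look: tcp on robot side, camera sees the stage from above/front
bot.goto_joints(kinematics.solve_ik([.45,.02,.30],down(.2-np.pi/2)))
c=vision.read_camera("top"); a=cv2.resize(c["frame"][150:215,145:230,::-1],(520,400),interpolation=cv2.INTER_CUBIC) 
cv2.imwrite("pics/s4.png",s); cv2.imwrite("pics/a4.png",a)
o=get_obs(); print(o["time_s"],o["joint_pos"],o["position"])
cv2.imwrite("pics/m4.png",cv2.resize(np.hstack([cv2.resize(s,(514,400)),a]),(800,310)))
E
```

```text
15.2333 [4.11906827e-02 2.19597378e-02 1.92578932e+00 9.84522201e-06
 1.19395617e+00 1.41145923e+00] [0.45005595 0.02005286 0.29992395]
```

View pics/m4.png

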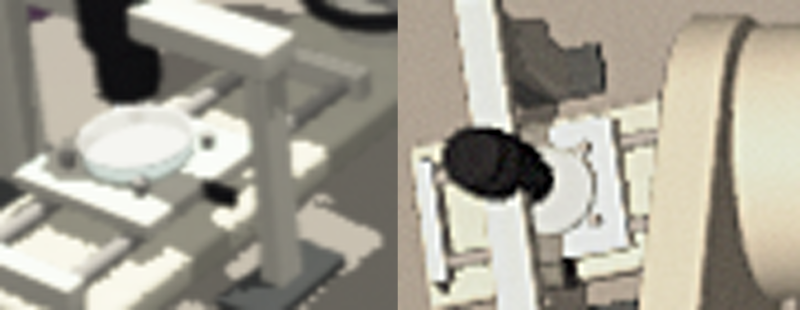

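The left half shows the tab at (220,193) near the front column at (270,150). The right half shows the dish's right edge at column 595, partly under the barrel. For a parallax-free check I'll put the wrist camera in the plane of the columns.

```bash
python3 - <<'E'
from h import *
t=1.766; e=np.array([np.cos(t),np.sin(t)]); n=np.array([-e[1],e[0]]); w=np.array([.5695,.138])
c=vision.read_camera("top")
A=lambda x,y,z:ray(c,145+(x-2.5)/6,140+(y-2.5)/6,z)
M=lambda x,y,z:ray(c,145+(x/.7737-514)/6.118-.42,150+y/.775/6.154-.42,z)
for k,p in(("beam far",A(102,57,.143)),("beam near",A(158,473,.143)),("barrel",A(97,258,.182)),("dish right",M(595,195,.061)),("tab",M(570,270,.045))):
    p=p[:2]-w; print(k,"along",p@e,"across",p@n)
P=w+.205*e+.129*n
bot.goto_joints(kinematics.solve_ik([P[0],P[1],.28],down(.195-np.pi/2)))
c=vision.read_camera("wrist"); cv2.imwrite("pics/w5.png",c["frame"][:,:,::-1])
p=-c["view"][:3,:3].T@c["view"][:3,3]; print(p,(p[:2]-w)@e,(p[:2]-w)@n,get_obs()["time_s"])
E
```

```text
beam far along 0.20124568724723294 across -0.10660070439841997
beam near along 0.20355481774978024 across 0.09462379350097329
barrel along 0.20259711435815392 across -0.0009084502515085912
dish right along 0.17550393074102627 across 0.00727986994080524
tab along 0.20333008457262766 across 0.04846791087293578
[0.47773147 0.32863897 0.406397  ] 0.20481839819055564 0.053048134872355074 16.475
```

View pics/w5.png

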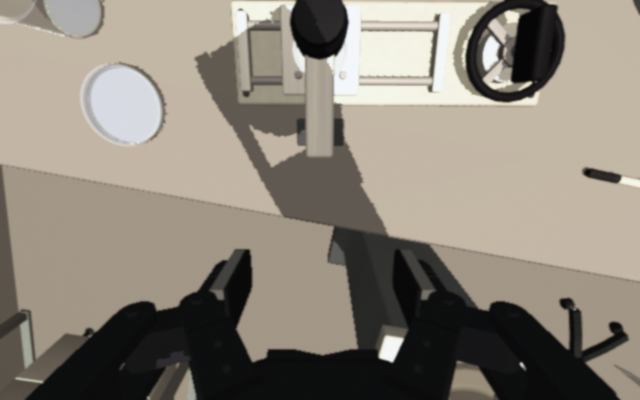

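The wrist view shows the carriage plate at about columns 283–361 (centre 322), the barrel at 291–348 and the column foot at 297–343 (both about 320). That puts the dish about 2 mm off at 0.93 px/mm. A pixel profile will confirm this.

```bash
python3 - <<'E'
import cv2
g=cv2.imread("pics/w5.png",0)
for r in(45,70,88):
    print(r,g[r,274:306].tolist(),g[r,332:370].tolist())
print(g[140,298:342].tolist())
print(g[22,284:296].tolist(),g[22,340:352].tolist())
E
```

```text
45 [146, 146, 146, 147, 147, 145, 139, 143, 158, 172, 176, 176, 176, 177, 176, 176, 178, 183, 198, 218, 226, 202, 140, 67, 22, 8, 8, 8, 8, 8, 8, 8] [16, 16, 17, 17, 17, 16, 16, 15, 18, 48, 113, 179, 214, 227, 235, 242, 244, 245, 245, 246, 246, 246, 246, 246, 246, 245, 244, 238, 235, 239, 241, 242, 241, 241, 241, 241, 240, 240]
70 [147, 147, 147, 147, 147, 146, 142, 134, 137, 155, 168, 172, 171, 171, 170, 170, 172, 173, 173, 172, 169, 165, 160, 158, 160, 172, 196, 218, 228, 228, 206, 167] [194, 206, 223, 236, 242, 243, 243, 240, 236, 237, 238, 239, 241, 243, 245, 246, 246, 246, 246, 246, 246, 246, 246, 246, 246, 244, 238, 236, 240, 242, 242, 242, 242, 242, 242, 242, 242, 241]
88 [147, 148, 148, 148, 147, 147, 146, 145, 143, 149, 161, 168, 169, 169, 168, 168, 168, 170, 170, 170, 170, 169, 168, 167, 167, 168, 169, 171, 169, 164, 152, 140] [147, 169, 216, 240, 245, 246, 246, 246, 246, 246, 246, 246, 246, 246, 246, 246, 246, 246, 246, 246, 246, 246, 246, 246, 245, 244, 243, 243, 243, 243, 243, 243, 243, 243, 243, 244, 244, 244]
[96, 92, 94, 93, 94, 95, 97, 105, 125, 145, 158, 165, 166, 165, 166, 167, 168, 167, 165, 164, 163, 162, 161, 161, 160, 159, 159, 160, 161, 162, 162, 160, 155, 144, 122, 91, 60, 46, 43, 44, 42, 43, 43, 44]
[178, 179, 180, 178, 166, 131, 72, 25, 10, 10, 13, 18] [42, 42, 37, 29, 20, 18, 23, 59, 132, 209, 239, 245]
```

The carriage is centred within about 2 mm, so step 1 is done. Next is the dial: hover and take a close look.

```bash
python3 - <<'E'
from h import *
p=get_obs()["position"]
q=kinematics.solve_ik([.453,-.319,.24],down(.81-np.pi/2)); print(q)
bot.goto_joints(q); c=vision.read_camera("wrist"); f=c["frame"][:,:,::-1].copy()
print(proj(c,[.453,-.319,.1]),proj(c,[.453,-.319,.059]),get_obs()["time_s"])
cv2.imwrite("pics/w6.png",f)
E
```

```text
[-6.16242707e-01  2.51725789e-01  1.79506342e+00 -4.44089210e-16
  1.09480344e+00  1.44553619e-01]
[322.41953709 194.37216562] [322.35494726 183.44298798] 18.8
```

View pics/w6.png

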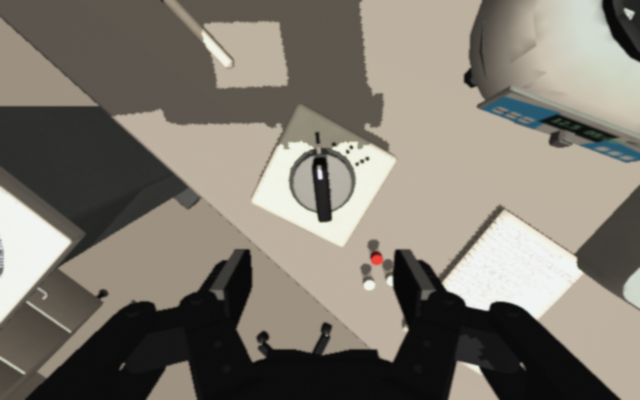

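The disc centre is at (322,181), against a predicted (322,183). The bar runs from (318.5,160) to (325,220), so it is turned slightly. I'll correct the yaw, grip, and turn clockwise.

```bash
python3 - <<'E'
from h import *
c=vision.read_camera("wrist")
a,b=ray(c,318.5,160,.1),ray(c,325,220,.1); d=a-b; yaw=np.arctan2(d[1],d[0]); print(yaw,(a+b)/2,np.linalg.norm(d),ray(c,322,181.5,.059))
x,y=.4525,-.319
yaw=np.clip(yaw,.7,1.0)
bot.goto_joints(kinematics.solve_ik([x,y,.18],down(yaw-np.pi/2)))
bot.servo_line([x,y,.084]); hand.move_gripper(.0,60)
o=get_obs(); print(o["gripper_width"],o["grip_force"],o["wrist_force"],o["ft_torque"],o["position"])
for s in(.4,.45,.4):
    q=get_obs()["joint_pos"]; q[5]+=s; bot.goto_joints(q)
    o=get_obs(); print(o["time_s"],o["joint_pos"][5],o["wrist_force"],o["ft_torque"],o["position"],o["gripper_width"])
bot.dwell(.8); o=get_obs(); print(o["joint_pos"][5],o["grip_force"],o["ft_torque"])
c=vision.read_camera("scene"); s=cv2.resize(c["frame"][150:220,345:425,::-1],(400,350),interpolation=cv2.INTER_CUBIC)
c=vision.read_camera("wrist"); cv2.imwrite("pics/m7.png",np.hstack([s,cv2.resize(c["frame"][100:300,220:420,::-1],(350,350))]))
E
```

```text
0.9142627717099665 [ 0.45493356 -0.31620611  0.1       ] 0.05658703140826294 [ 0.45421646 -0.31718001  0.059     ]
0.013102977298307948 58.39995324611664 [-1.33763738  1.57691762  4.76022596] [0.16274058 0.20265101 0.03067712] [ 0.45257024 -0.31904272  0.08452374]
21.0083 0.4357957756144365 [0.42006547 0.37413769 0.46532121] [-0.04726569  0.01586194  0.08735004] [ 0.45255884 -0.31902165  0.08456385] 0.013188123048539254
21.5167 0.880462514677588 [-0.48693467  0.15343191 -0.10426384] [-0.04035035  0.0559949   0.1358023 ] [ 0.45252975 -0.31903424  0.08459357] 0.013354914005462182
21.9833 1.2743883524457993 [ 0.45961511 -0.00785471 -0.53723576] [-0.03715176  0.03771432  0.17255737] [ 0.45249328 -0.31903705  0.08457313] 0.013006723564840299
1.2803903359666595 58.529260754585266 [-0.040116    0.01264914  0.21727944]
```

View pics/m7.png

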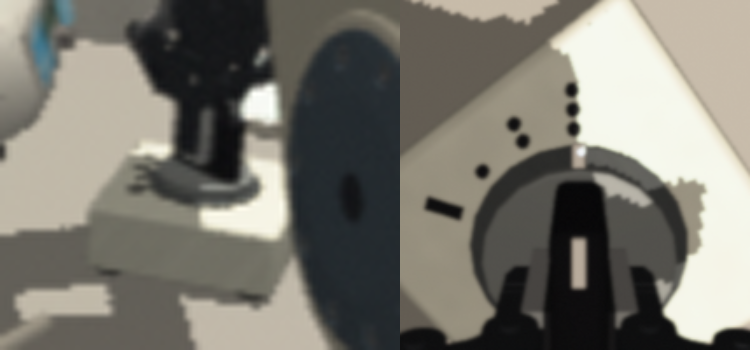

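The right half shows the dial's white line at (579,155), in line with the three-pip mark at (572,110). The moment is about 0.2 N m with a grip of 58 N, so it is holding steadily at the third notch.

```bash
python3 -c "
from h import *
print(hand_in())"
```

```text
the job is handed in; nothing more can be done
None
```

I handed the job in with the dish centred under the lens to about 2 mm by my camera measurements, and the gripper holding the shutter dial at its third notch against the spring; the hand-in returned no verdict.

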